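# Dock a cast carrier under its leaf springs

### The job

The yellow carrier plate with the dental cast on it is floating on the spring-loaded white bed of the bench dock. With your fingertips press the plate hard down on its black pad until the bed bottoms out and, still pressing, slide it along the dock under the two leaf springs until it is fully home against the end stop and the white bed pops up behind it; then take your hand away. Do not pinch or lift the plate or its cast, and leave the other things on the bench alone.

Things in the scene. Friction and masses are not known exactly. Their poses are not given: they have to be found in the camera images.
- carrier: Yellow flat plate, 110 (x) x 100 (y) x 8 mm, 0.25 kg with the dental cast (blue base, 56 x 66 mm, top 50 mm above the plate's underside) fixed on its front half. Origin: centre of its underside; +x = its front and the direction it must slide (as the dock's +x); z up. Polished sliding faces, friction about 0.2. Its top is at z = 25 mm with the bed up, 15 mm pressed down, 14 mm once past the bed.
- pad (a point): Centre of the black pad (38 x 50 mm) on the plate's flat top, 34 mm behind its centre. The top is flat and free from the plate's rear edge (21 mm behind this point) to the red finger bar, whose rear face is 20 mm ahead.
- finger_bar (a point): Middle of the rear face of the red finger bar across the plate, at plate x = -14 mm, behind the cast: 60 mm long, 6 mm thick, 12 mm above the plate's top (this point is 6 mm above it). A fingertip that presses on the pad and moves along +x meets it and pushes the plate by it.
- dock: Metal dock fixed to the bench. Origin on the bench top below its middle; +x = slide-in direction, y across, z up. It reaches from x = -154 to +82 mm, 130 mm wide, nowhere over 34 mm high. Floor 6 mm above the bench; dark side rails (inner faces y = +-52 mm, tops z = 21 mm) guide the plate with 2 mm play a side. The white bed fills x = -140 to -42 mm. At the start the plate's centre is at x = -90 mm.
- gate (a point): Midway between the two blue clamp blocks over the rails (dock x = -25 to -11 mm), at the height of their undersides, z = 18 mm; axes as the dock's. They reach in over the plate's edges to y = +-40 mm and leave an 80 mm wide passage for cast and fingers. The plate hits them unless it is pressed down 7 mm or more. Each carries a leaf spring.
- end_stop (a point): Middle of the end stop's face, dock x = 72 mm, z = 12 mm; axes as the dock's. The plate's front edge touches it when fully home: the plate's centre is then at dock x = 17 mm and its rear edge 4 mm clear of the bed.
- bed (a joint): The white spring-loaded bed: 0 = up (its top 17 mm above the bench), 0.010 m = pressed down to its stop (7 mm above the bench). It rises with 8 N at 0 and 12 N at the stop; besides the plate's weight, about 10 N of push are needed to bottom it. It springs back up to 0 behind the plate when the plate has left it.
- leaf_left (a joint): Left (+y) steel leaf spring, 9 mm wide, rooted in the clamp block, dipping forward along dock y = +45 mm to x = 26 mm; drags on the plate's edge with about 3 N. 0 = at rest, positive = its tip lifted (rad); about 0.09 when it rides on the plate's edge.
- leaf_right (a joint): Right (-y) leaf spring, likewise at dock y = -45 mm: 0 = at rest, positive = its tip lifted (rad); about 0.09 when it rides on the plate's edge.
- wax_jar: Bystander: brown jar with white screw lid, diameter 52, height 48 mm; origin at the centre of its underside.
- dropper_bottle: Bystander: white bottle with yellow nozzle, diameter 24, height 76 mm; origin at the centre of its underside.
- tool_cup: Bystander: yellow cup with tools in it, 55 x 64 x 107 mm; origin at the centre of its underside.
- wax_box: Bystander: flat pink carton, 65 x 95 x 22 mm; origin at the centre of its underside.
- cast_white: Bystander: dental cast with white base beside the dock, on the side away from the robot, 57 x 67 x 40 mm; origin at the centre of its underside.
- brush_small: Bystander: small brush with white handle lying beside the dock, on the robot's side, 16 x 100 x 22 mm; origin at the centre of its underside.

How it is judged:
By the outcome, as a careful person would: the job done as asked, in the order asked, and still so for the second after the job is handed in, with the robot touching nothing.
It also fails if it takes over 42 s, if anything falls off the work surface, if the arm or the gripper's body presses on something with over 40 N, if the wrist force passes 120 N, or if a joint passes its speed limit or range.

### The arm

A 6-joint arm with a two-finger parallel gripper is mounted at the origin on a cart in front of the work surface, level with it; the furniture and walls round the work are solid. World frame = base frame: x ahead of the robot, y to its left, z up, the work surface at z = 0. Lengths are in m, angles in rad, forces in N, time in s.
With the tool pointing down it reaches from about 0.325 to 0.9 m from the base axis. Payload 6.1 kg.
Tool frame: the origin (TCP) lies midway between the tips of the shut fingers; the grasp point (between the pads) lies 19 mm behind it; z points along the fingers, y is the line along which they close (so a half turn about z gives the same grasp; the last joint's range is limited). The gripper opens to 85 mm and grips with 20 to 120 N. Pads are 22 mm wide; open, the fingers measure 114 mm over their backs; the gripper's body (76 mm by 85 mm) begins 54 mm behind the grasp point. The pads swing forward as they close: fully open they stand 13 mm farther back than shut.
Start: joints at [-1.352, 0.22, 1.526, -0, 1.395, -0.126], TCP at [0.211, -0.588, 0.231] pointing down, gripper open.
Joint ranges: [-2.98, 2.98], [-0.91, 2.08], [0.09, 2.57], [-1.24, 4.39], [0.2, 2.65], [-2.68, 2.68]. Speed limits (rad/s): [2.57, 2.57, 3.01, 3.14, 3.14, 3.14].

### API

Orientations are given as [roll, pitch, yaw] about the fixed x, y, z axes, in that order (R = Rz(yaw) Ry(pitch) Rx(roll)).
In Python, from plant import movep, move_l, set_joints, gripper_to, hold, inverse_kinematics, observe, get_image, get_calibration, Unreachable, job_done gives the robot as it stands. Calls block until the motion is done:
- movep(position, orientation): joint-space move of the TCP to a pose.
- move_l(position, feed=0.15, rotation=None, max_force=None): straight line of the TCP; rotation=None keeps the orientation; feed is the mean speed in m/s. With max_force (N) it stops when the force on the tool has changed by that much, and returns True; else False.
- set_joints(angles): joint-space move.
- gripper_to(opening, f_grip=None): finger opening in m; f_grip is the grip in N (None keeps the last); returns when the fingers have stopped.
- hold(seconds).
- inverse_kinematics(position, orientation): joint angles nearest the present ones, or None.
- observe(): the state.
- get_image(name): name is "side" or "top" or "wrist"; returns (picture, depth): 420x560x3 uint8, red, green, blue; 420x560 float32, m along the optical axis (not along the pixel's ray), 0 where there is no reading.
- get_calibration(name): a dict with "intrinsics" (3x3 intrinsics, pixels), "world_from_camera" (4x4, takes a point from camera to world coordinates). Camera axes: x right, y down, z forward; pixel columns grow to the right and rows downward; lengths in m; the calibration is good to about 2 mm. A picture is of the moment at which its call begins: read the wrist's pose just before it. get_calibration takes no time and is no camera call; for the wrist camera it gives the pose at the moment of the call.
A pose or a line that the arm cannot do raises Unreachable and nothing moves.
- job_done(): hands the job in; it is judged then, once.
The state is a dict: "time_s": time; "q": joint angles; "joint_velocities": joint speeds; "joint_torque": joint torques, N m; "eef_pos": TCP position; "tcp_rot": TCP orientation; "ft_force": force on the tool from outside, world axes, zero at the start; "torque": the same for the moment, N m; "opening": finger opening in m; "grasp_force": force on a finger pad.
Only numpy, scipy, OpenCV 4.12 (cv2) and the standard library are available. Lean on these libraries where they do the work, as an engineer would, in place of code of your own. Each camera call takes 0.05 s, during which the arm holds its last target. There are 200 camera calls.

## Working session

There is one attempt and no reset: what is moved stays moved. The work goes in short steps, each a Python script; the robot and the scene stay as the last script left them, time stands still between calls to the robot, and variables do not carry over. Pictures are saved under pics/ and viewed, at most 10 in all, crops included, and the job is handed in when it is done.

```bash
ls; mkdir -p pics; python3 - <<'E'
from plant import *
import cv2,numpy as np
for n in("top","side"):
    im,d=get_image(n); cv2.imwrite(f"pics/{n}0.png",im[...,::-1]); np.save(f"pics/{n}0.npy",d)
    c=get_calibration(n); print(n,c["intrinsics"],c["world_from_camera"])
o=observe(); print(o["time_s"],o["eef_pos"],o["tcp_rot"],o["opening"],o["ft_force"])
E
```

```text
pics
top [[470.73781792   0.         280.70754096]
 [  0.         470.73781792 211.88877656]
 [  0.           0.           1.        ]] [[-6.14818654e-02 -9.12779641e-01  4.03798598e-01 -1.79034746e-01]
 [-9.98107579e-01  5.57740133e-02 -2.58944237e-02  7.40765173e-02]
 [ 1.11443438e-03 -4.04626478e-01 -9.14481367e-01  1.53066623e+00]
 [ 0.00000000e+00  0.00000000e+00  0.00000000e+00  1.00000000e+00]]
side [[460.09557786   0.         276.36153746]
 [  0.         460.09557786 210.19554946]
 [  0.           0.           1.        ]] [[ 0.98205017 -0.06541311  0.17691409  0.25263904]
 [-0.18730069 -0.44892882  0.87371698 -1.10150023]
 [ 0.02226929 -0.89117004 -0.45312254  0.63193178]
 [ 0.          0.          0.          1.        ]]
0.1 [ 0.21112472 -0.58769061  0.23030244] [-3.13986824e+00 -2.02866510e-04  3.44835247e-01] 0.08560809454675153 [ 0.02626985  0.59630582 -0.64010999]
```

View pics/top0.png

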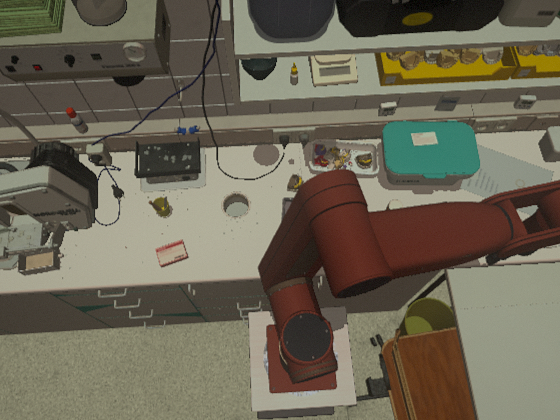

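View pics/side0.png

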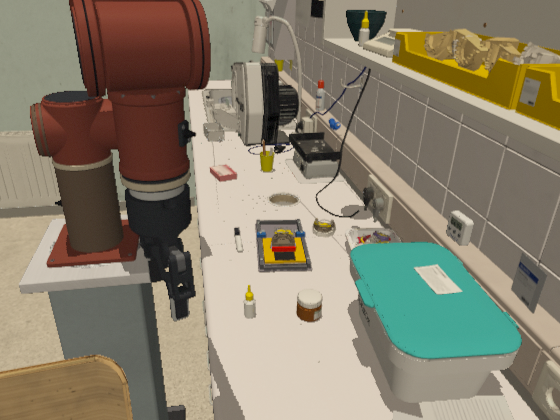

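The side view shows the dock at about (283,245). The plate is at its near end and the clamp blocks are at row 234, so it slides away from the camera, roughly world +y. I'll enlarge that area.

```bash
cat >h.py <<'E'
import numpy as np,cv2
from plant import *
def pix(c,d,u,v):
    K=c["intrinsics"];T=c["world_from_camera"];z=d[v,u]
    return (T@[(u-K[0,2])/K[0,0]*z,(v-K[1,2])/K[1,1]*z,z,1])[:3]
def ray(c,u,v,h):
    K=c["intrinsics"];T=c["world_from_camera"]
    r=T[:3,:3]@[(u-K[0,2])/K[0,0],(v-K[1,2])/K[1,1],1]
    return T[:3,3]+r*(h-T[2,3])/r[2]
E
python3 - <<'E'
from h import *
im=cv2.imread("pics/side0.png");d=np.load("pics/side0.npy");c=get_calibration("side")
cv2.imwrite("pics/side0c.png",cv2.resize(im[205:325,225:345],None,fx=5,fy=5,interpolation=cv2.INTER_CUBIC))
for p in[(283,255),(270,262),(300,262),(283,240)]:print(p,pix(c,d,*p).round(3))
E
```

```text
(283, 255) [ 0.46  -0.171  0.025]
(270, 262) [ 0.425 -0.191  0.021]
(300, 262) [ 0.497 -0.199  0.02 ]
(283, 240) [ 0.469 -0.128  0.041]
```

View pics/side0c.png

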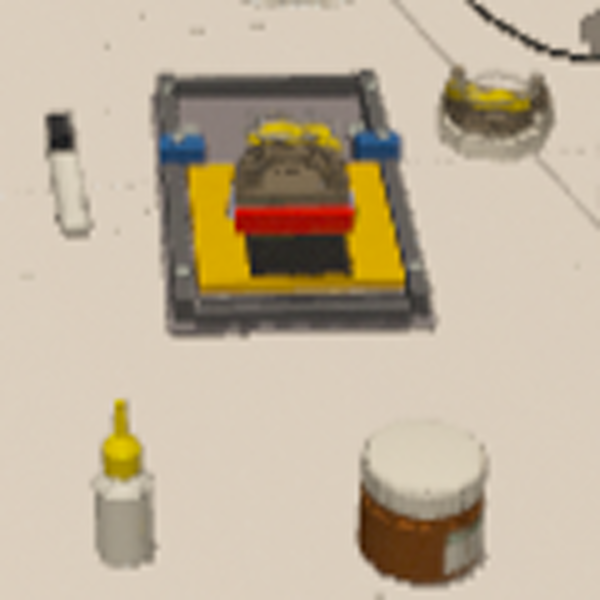

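```bash
python3 - <<'E'
from h import *
c=get_calibration("side")
g=lambda u,v,h:ray(c,u/5+225-.4,v/5+205-.4,h)
fl,fr=g(158,78,.021),g(374,74,.021)
rl,rr=g(202,283,.025),g(405,276,.025)
print("far rail",fl,fr,"plate rear",rl,rr,np.linalg.norm(rr-rl))
bl,br=g(236,232,.025),g(353,232,.025);print("bar base",bl,br)
v=(rr-rl)+(fr-fl)+(br-bl);yaw=np.arctan2(v[1],v[0])+np.pi/2;print("yaw",yaw)
X=np.array([np.cos(yaw),np.sin(yaw),0])
pad=(rl+rr)/2+.021*X;print("pad",pad, (bl+br)/2-.02*X)
p=pad+[0,0,.25]; gripper_to(0.0)
movep(p,[np.pi,0,yaw])
im,d=get_image("wrist");c=get_calibration("wrist");cv2.imwrite("pics/w0.png",im[...,::-1]);np.save("pics/w0.npy",d)
np.savez("pics/w0c.npz",**c)
o=observe();print(o["time_s"],o["eef_pos"],o["tcp_rot"],o["q"],o["opening"],o["ft_force"]);print(c)
E
```

```text
far rail [0.42355107 0.02386152 0.021     ] [0.54492238 0.01072863 0.021     ] plate rear [ 0.41238728 -0.1912351   0.025     ] [ 0.50998677 -0.20026251  0.025     ] 0.09801609383210308
bar base [ 0.43661435 -0.14870203  0.025     ] [ 0.49406843 -0.15755377  0.025     ]
yaw 1.459073732955902
pad [ 0.46352832 -0.17487973  0.025     ] [ 0.46311158 -0.17300321  0.025     ]
2.6833 [ 0.46333525 -0.17577677  0.27485225] [-3.14129446e+00  1.20383383e-04  1.45738707e+00] [-5.21724574e-01 -1.20614456e-01  1.79908803e+00 -2.30215487e-04
  1.46334496e+00 -4.08290579e-01] 0.00010883483607852542 [ 0.17532999 -0.2104318  -0.13640281]
{'intrinsics': array([[301.94719235,   0.        , 277.28140292],
       [  0.        , 301.94719235, 204.17371611],
       [  0.        ,   0.        ,   1.        ]]), 'world_from_camera': array([[ 9.93655645e-01, -1.06774991e-01, -3.53208263e-02,
         4.72306536e-01],
       [-1.12464980e-01, -9.44204224e-01, -3.09564229e-01,
        -9.57177551e-02],
       [-2.96355606e-04,  3.11572600e-01, -9.50222304e-01,
         4.17137707e-01],
       [ 0.00000000e+00,  0.00000000e+00,  0.00000000e+00,
         1.00000000e+00]])}
```

View pics/w0.png

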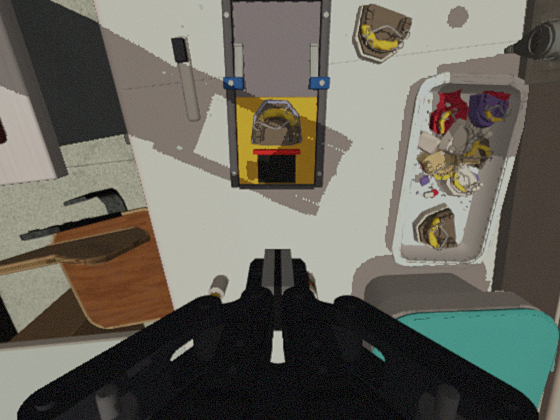

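The wrist view shows the dock running straight up the picture, so the yaw estimate is good. The pad is at about (277,168), the bar at (277,151) and the blocks at (234,83) and (319,83). I'll enlarge it for exact edges.

```bash
python3 - <<'E'
from h import *
im=cv2.imread("pics/w0.png")
cv2.imwrite("pics/w0c.png",cv2.resize(im[0:200,220:340],None,fx=3,fy=3,interpolation=cv2.INTER_CUBIC))
E
```

```text
(no output)
```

View pics/w0c.png

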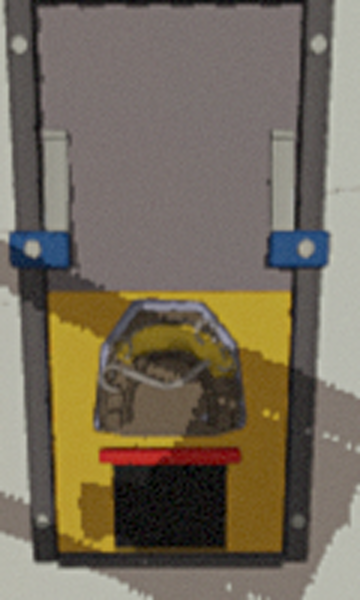

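```bash
python3 - <<'E'
from h import *
c=np.load("pics/w0c.npz")
g=lambda u,v,h:ray(c,u/3+220-.33,v/3-.33,h)
P=dict(rl=g(58,552,.025),rr=g(284,551,.025),fl=g(48,291,.025),fr=g(292,291,.025),p1=g(115,548,.025),p2=g(226,548,.025),
 b1=g(100,463,.037),b2=g(240,463,.037),bl=g(71,266,.034),br=g(269,266,.034),e1=g(40,5,.018),e2=g(304,5,.018))
for k,v in P.items():print(k,v.round(4))
r=(P['rl']+P['rr'])/2;f=(P['fl']+P['fr'])/2
print("len",np.linalg.norm(f-r),"wid",np.linalg.norm(P['rr']-P['rl']))
gm=(P['bl']+P['br'])/2;e=(P['e1']+P['e2'])/2;pm=(P['p1']+P['p2'])/2
for a,b in((r,f),(r,gm),(pm,e)):
    v=b-a;print("yaw",np.arctan2(v[1],v[0]))
for s in(('rl','rr'),('fl','fr'),('b1','b2'),('bl','br'),('e1','e2')):
    v=P[s[1]]-P[s[0]];print(s,np.arctan2(v[1],v[0])+np.pi/2)
E
```

```text
rl [ 0.4101 -0.1891  0.025 ]
rr [ 0.5102 -0.1999  0.025 ]
fl [ 0.4227 -0.0802  0.025 ]
fr [ 0.5216 -0.0914  0.025 ]
p1 [ 0.4356 -0.1901  0.025 ]
p2 [ 0.4847 -0.1956  0.025 ]
b1 [ 0.4353 -0.1502  0.037 ]
b2 [ 0.4936 -0.1568  0.037 ]
bl [ 0.4343 -0.0723  0.034 ]
br [ 0.5121 -0.0811  0.034 ]
e1 [0.4347 0.0217 0.018 ]
e2 [0.5344 0.0104 0.018 ]
len 0.10938370607446686 wid 0.10070137362075827
yaw 1.4611096802773038
yaw 1.4605493083601948
yaw 1.4546785691681574
('rl', 'rr') 1.462722390321157
('fl', 'fr') 1.4580854316583083
('b1', 'b2') 1.4581383549734765
('bl', 'br') 1.4580782265624934
('e1', 'e2') 1.4580093870134117
```

Everything matches the given sizes: 109 x 101 mm plate, dock yaw 1.459, pad at (0.4625, -0.1736). Next I press down.

```bash
cat >>h.py <<'E'
Y=1.459;X=np.array([np.cos(Y),np.sin(Y),0]);N=np.array([-X[1],X[0],0])
pad=np.array([.4602,-.1945,0])+.021*X
def at(s,z,t=0):return pad+s*X+t*N+[0,0,z]
def st(m=""):
    o=observe();p=o["eef_pos"];f=o["ft_force"];r=p-pad
    print(m,"t%.2f s%.4f n%.4f z%.4f Fx%.1f Fn%.1f Fz%.1f"%(o["time_s"],r@X,r@N,p[2],f@X,f@N,f[2]));return o
E
python3 - <<'E'
from h import *
R=[np.pi,0,Y]
movep(at(.004,.06),R);st("above")
print(move_l(at(.004,.030),.08));st()
print(move_l(at(.004,.009),.02,max_force=22));hold(.2);st("pressed")
E
```

```text
above t3.55 s0.0031 n-0.0013 z0.0613 Fx-0.4 Fn-0.2 Fz0.2
False
 t4.08 s0.0040 n-0.0000 z0.0300 Fx-0.5 Fn-0.5 Fz0.7
True
pressed t5.07 s0.0036 n-0.0009 z0.0152 Fx1.8 Fn2.1 Fz8.1
```

```bash
python3 - <<'E'
from h import *
for z in(.014,.0125,.011):
    r=move_l(at(.004,z),.01,max_force=40);hold(.15);st(f"{z} {r}")
    if observe()["ft_force"][2]>26:break
E
```

```text
0.014 False t5.47 s0.0036 n-0.0010 z0.0151 Fx0.4 Fn2.3 Fz9.0
0.0125 False t5.92 s0.0033 n-0.0018 z0.0149 Fx1.7 Fn4.4 Fz18.9
0.011 False t6.37 s0.0032 n-0.0022 z0.0147 Fx3.3 Fn7.6 Fz30.4
```

The bed is bottomed: z is 14.7–15 mm and the force rises steeply. Still pressing, I slide.

```bash
python3 - <<'E'
from h import *
for s in(.016,.028,.040,.055,.070,.085):
    r=move_l(at(s,.0112,.001),.03,max_force=45);o=st(f"{s} {r}")
    if r or o["ft_force"][2]<14 or o["ft_force"][2]>60 or abs(o["ft_force"]@X)>45:break
im,d=get_image("wrist");cv2.imwrite("pics/w1.png",im[...,::-1])
E
```

```text
0.016 False t6.92 s0.0135 n-0.0026 z0.0149 Fx-3.4 Fn3.4 Fz22.0
0.028 False t7.47 s0.0255 n-0.0026 z0.0149 Fx-4.2 Fn3.3 Fz22.2
0.04 False t8.02 s0.0376 n-0.0026 z0.0149 Fx-4.7 Fn4.8 Fz22.7
0.055 False t8.67 s0.0526 n-0.0026 z0.0148 Fx-5.5 Fn3.2 Fz21.1
0.07 False t9.32 s0.0670 n-0.0031 z0.0147 Fx-8.5 Fn0.6 Fz17.9
0.085 False t9.97 s0.0826 n-0.0031 z0.0146 Fx-6.7 Fn1.3 Fz18.7
```

View pics/w1.png

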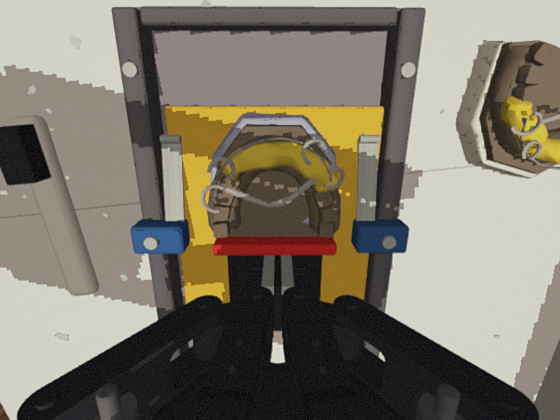

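The plate has passed the blocks and both leaves ride on its edges. Its front edge is at row 107 and the stop is near row 25. I continue to the stop.

```bash
python3 - <<'E'
from h import *
for s in(.095,.103,.109,.112,.115,.118,.121,.123,.125):
    r=move_l(at(s,.0105,.001),.025,max_force=40);o=st(f"{s} {r}")
    if r or o["ft_force"][2]<12 or abs(o["ft_force"]@X)>28:break
E
```

```text
0.095 False t10.57 s0.0921 n-0.0031 z0.0145 Fx-8.9 Fn4.7 Fz25.2
0.103 False t11.03 s0.1003 n-0.0032 z0.0145 Fx-9.0 Fn4.9 Fz24.6
0.109 False t11.43 s0.1064 n-0.0031 z0.0144 Fx-8.7 Fn3.9 Fz23.4
0.112 False t11.69 s0.1099 n-0.0031 z0.0140 Fx-6.0 Fn2.5 Fz19.8
0.115 False t11.96 s0.1128 n-0.0031 z0.0140 Fx-6.6 Fn2.9 Fz19.8
0.118 False t12.22 s0.1138 n-0.0031 z0.0140 Fx-17.6 Fn2.7 Fz18.9
0.121 False t12.49 s0.1139 n-0.0032 z0.0140 Fx-30.7 Fn3.4 Fz16.9
```

The stop is reached: s has held at 0.1139, z is 14.0 mm so the plate is off the bed, and the push has risen to 31 N. I relax the push, ease the pressure, back off the bar and lift.

```bash
python3 - <<'E'
from h import *
move_l(at(.1150,.0105,.001),.02);st("relax")
move_l(at(.1150,.0132,-.001),.01);st("light")
move_l(at(.1143,.0142,-.003),.01);st("lighter")
move_l(at(.1120,.0152,-.003),.01);st("off")
move_l(at(.1110,.045,-.003),.04);st("up")
move_l(at(.1110,.14,-.003),.15);st("high")
move_l(at(.05,.25,0),.2);hold(.3);st("clear")
for n in("wrist","side"):
    im,d=get_image(n);cv2.imwrite(f"pics/{n}2.png",im[...,::-1]);np.save(f"pics/{n}2.npy",d);np.savez(f"pics/{n}2c.npz",**get_calibration(n))
im=cv2.imread("pics/wrist2.png");cv2.imwrite("pics/w2c.png",cv2.resize(im[0:230,180:380],None,fx=2.6,fy=2.6,interpolation=cv2.INTER_CUBIC))
E
```

```text
relax t12.94 s0.1136 n-0.0031 z0.0140 Fx-2.6 Fn2.2 Fz20.1
light t13.43 s0.1136 n-0.0028 z0.0141 Fx-5.4 Fn-3.0 Fz1.9
lighter t13.81 s0.1136 n-0.0028 z0.0141 Fx-5.9 Fn0.4 Fz2.5
off t14.21 s0.1123 n-0.0028 z0.0151 Fx0.0 Fn0.3 Fz0.8
up t15.10 s0.1110 n-0.0028 z0.0449 Fx-0.0 Fn0.0 Fz0.2
high t15.88 s0.1111 n-0.0023 z0.1390 Fx0.5 Fn1.3 Fz-0.5
clear t16.96 s0.0506 n0.0004 z0.2490 Fx0.2 Fn-0.7 Fz-0.4
```

View pics/w2c.png

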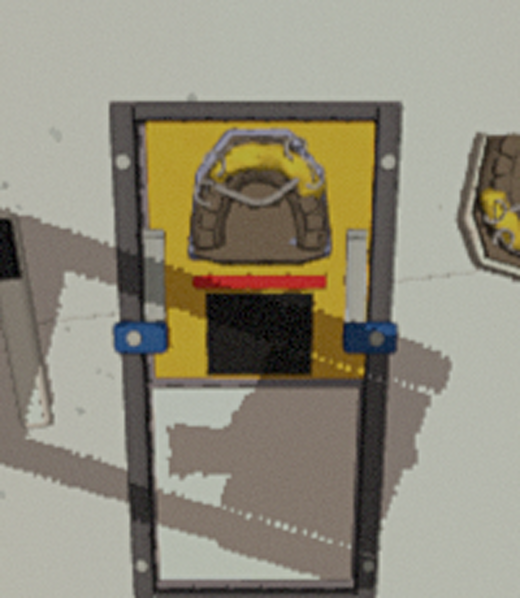

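View pics/side2.png

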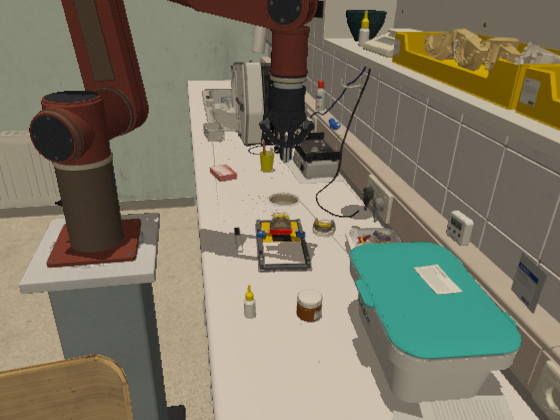

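In the wrist view the plate's front edge is on the stop (crop row 122). Both leaves are on its edges and the white bed is exposed behind it with a gap at row 382. I'll check the heights from depth.

```bash
python3 - <<'E'
from h import *
c=np.load("pics/wrist2c.npz");d=np.load("pics/wrist2.npy")
for m,u,v in(("bed",190,420),("bed",200,520),("bed",320,520),("plate rear",175,360),("plate front",165,200),("plate front R",350,200),("pad",260,330)):
    print(m,pix(c,d,int(u/2.6+180),int(v/2.6)).round(4))
g=lambda u,v,h:ray(c,u/2.6+180-.3,v/2.6-.3,h)
for u,v in((265,122),(265,378)):print(((g(u,v,.014)-pad)@X).round(4))
E
```

```text
bed [ 0.4389 -0.1057  0.0169]
bed [ 0.436  -0.1563  0.018 ]
bed [ 0.4966 -0.1634  0.0166]
plate rear [ 0.4352 -0.0771  0.0152]
plate front [ 0.4404 -0.007   0.0133]
plate front R [ 0.5221 -0.016   0.0132]
pad [ 0.4769 -0.0675  0.0132]
0.1937
0.0842
```

```bash
python3 -c "
from plant import *
print(job_done())"
```

```text
the job is handed in; nothing more can be done
None
```

The job is handed in: the plate is home against the end stop under both leaf springs, the white bed is back up behind it (about 17 mm by depth), and the hand is clear, at about 17 s of the 42 s allowed.

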